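# Stand a top-heavy print by the UV lantern and start the cure

## Robot

A 6-joint arm with a two-finger parallel gripper is mounted at the origin on the work surface. World frame = base frame: x ahead of the robot, y to its left, z up, the work surface at z = 0. Lengths are in m, angles in rad, forces in N, time in s.
With the tool pointing down it reaches from about 0.275 to 0.825 m from the base axis. Payload 5.2 kg.
Tool frame: the origin (TCP) lies midway between the tips of the shut fingers; the grasp point (between the pads) lies 19 mm behind it; z points along the fingers, y is the line along which they close (so a half turn about z gives the same grasp; the last joint's range is limited). The gripper opens to 93 mm and grips with 3 to 60 N. Pads are 15 mm wide; open, the fingers measure 128 mm over their backs; the gripper's body (75 mm by 188 mm) begins 65 mm behind the grasp point.
Start: joints at [1.117, 0.259, 1.535, -0, 1.348, -0.203], TCP at [0.136, 0.533, 0.219] pointing down, gripper open.
Joint ranges: [-3.14, 3.14], [-0.91, 2.08], [0.19, 2.58], [-1.22, 4.36], [0.22, 2.71], [-3.12, 3.12]. Speed limits (rad/s): [2.57, 2.57, 3.14, 3.14, 3.14, 3.14].

## Interface

Orientations are given as [roll, pitch, yaw] about the fixed x, y, z axes, in that order (R = Rz(yaw) Ry(pitch) Rx(roll)).
In Python, from workcell import * gives the robot as it stands. Calls block until the motion is done:
- move_to(position, orientation): joint-space move of the TCP to a pose.
- servo_line(position, speed=0.15, rot=None, f_stop=None): straight line of the TCP; rot=None keeps the orientation; speed is the mean speed in m/s. With f_stop (N) it stops when the force on the tool has changed by that much, and returns True; else False.
- set_joints(angles): joint-space move.
- command_gripper(opening, effort=None): opening from 0.0 (shut) to 1.0 (fully open); effort is the grip in N (None keeps the last); returns when the fingers have stopped.
- dwell(seconds).
- inverse_kinematics(position, orientation): joint angles nearest the present ones, or None.
- read_state(): the state.
- snapshot(name): name is "scene" or "top"; returns a dict with "img" (400x640x3 uint8, red, green, blue), "fx", "fy", "cx", "cy" (pixels), "R" (3x3) and "t" (3): a world point X has camera coordinates R X + t. Camera axes: x right, y down, z forward; pixel columns grow to the right and rows downward; lengths in m; the calibration is good to about 2 mm. A picture is of the moment at which its call begins. There is no depth.
A pose or a line that the arm cannot do raises IKError and nothing moves.
- job_done(): hands the job in; it is judged then, once.
The state is a dict: "time": time; "qpos": joint angles; "dq": joint speeds; "effort": joint torques, N m; "eef_pos": TCP position; "tool_rot": TCP orientation; "wrist_force": force on the tool from outside, world axes, zero at the start; "wrist_torque": the same for the moment, N m; "finger_gap": opening from 0.0 (shut) to 1.0 (fully open); "grasp_force": force on a finger pad.
Only numpy, scipy, OpenCV 4.12 (cv2) and the standard library are available. Lean on these libraries where they do the work, as an engineer would, in place of code of your own. Each camera call takes 0.05 s, during which the arm holds its last target. There are 200 camera calls.

## Task

Lift the glass dome off the silicone stand and set it down flat inside the ceramic tray. Take the tall top-heavy print out of its leaning cradle and stand it upright on its narrow foot in the middle of the stand, letting go slowly so that it neither drops nor topples, and see that it stands still by itself for a full second. Only then press the button on top of the lantern fully down and let it go, leaving the print standing, the dome in the tray, and the other things on the counter undisturbed.

Things in the scene. Friction and masses are not known exactly. Their poses are not given: they have to be found in the camera images.
- print: Tall grey print, round: shaft 26 in diameter from the flat foot up to 90, cone from 90 to 110, cylindrical head 54 in diameter from 110 to 150, flat top. 0.13 to 0.25 kg, centre of mass about 101 above the foot: upright, it topples if leaned over 7 degrees. Origin: centre of the foot; z along its axis, foot to head. At the start it leans in the cradle, 32 degrees from vertical.
- cradle: Fixed white cradle, base 120 (x) by 90 (y) by 8, origin under its centre. A V trough, 85 long, open to +x and up, leans 32 degrees so that its upper end and the print's head point to the cradle's -x; the head sticks out, free all round. The foot stop has a lip 12 tall, 2.5 off the shaft, in front of the foot: draw the print out 20 or more along its own axis first.
- cradle_foot (a point): Centre of the foot stop's upper face, where the centre of the print's foot rests; axes as the cradle's base (z up). It lies 40 towards +x and 34 up from the cradle's origin.
- stand: Fixed round hard-silicone stand, dark, 30 tall, 76 in diameter below and 68 on its flat top; origin at the centre of its underside on the counter.
- stand_top (a point): Centre of the stand's flat top, 30 above the counter; z up.
- dome: Clear glass dome, open below, diameter 110 at the rim, 102 at height 90, 72 at its flat top at height 108; wall 4. On top a plain steel knob 26 in diameter, from 108 to 150 above the rim. 0.30 kg. Origin: centre of the rim's underside; z up to the knob. At the start it stands on the counter over the stand, which reaches 30 up inside it.
- tray: Fixed white ceramic tray, 170 by 170 outside, walls 6 thick and 14 tall; origin at the centre of its underside; x and y along its sides. Empty.
- tray_in (a point): Centre of the tray's inner floor, z up.
- lantern: Fixed cylindrical UV curing lantern, 90 in diameter and 170 tall (column of 74 between grey foot and cap), the push button on its top; origin at the centre of its underside.
- lamp (a joint): Push button on the lantern's top: 0 at rest, grows as it is pressed straight down, 0.006 m fully down; the spring returns it and takes about 5 N fully down. It counts as pressed beyond 0.0045 m.
- lamp_top (a point): Centre of the button's top face (button 32 in diameter), moves with it.
- build_plate: Bystander, loose: aluminium build plate 125 by 80 by 12 with a 50 block and a black knob on it, 55 tall in all; origin at the centre of its underside.
- short_print: Bystander, loose: short grey print on the counter, 85 tall, foot 52 in diameter, head 64; origin at the centre of its foot.
- bottle: Bystander, loose: white bottle 66 in diameter, 180 tall, black cap; origin at the centre of its underside.
- scraper: Bystander, loose: scraper 200 long lying flat on the counter.
Mind the look-alikes: they are no part of the job. Leave any orange look-alike of the dome alone.

How it is judged:
By the outcome, as a careful person would: the job done as asked, in the order asked, and still so for the second after the job is handed in, with the robot touching nothing.
It also fails if it takes over 72 s, if anything falls off the work surface, if the arm or the gripper's body presses on something with over 40 N, if the wrist force passes 120 N, or if a joint passes its speed limit or range.

## Working session

There is one attempt and no reset: what is moved stays moved. The work goes in short steps, each a Python script; the robot and the scene stay as the last script left them, time stands still between calls to the robot, and variables do not carry over. Pictures are saved under pics/ and viewed, at most 10 in all, crops included, and the job is handed in when it is done.

```bash
ls; mkdir -p pics
python3 - <<'E'
from workcell import *
import cv2,numpy as np,pickle
for n in("scene","top"):
    s=snapshot(n); pickle.dump(s,open(f"pics/{n}0.pkl","wb"))
    cv2.imwrite(f"pics/{n}0.png",cv2.resize(s["img"][:,:,::-1],(800,500),interpolation=cv2.INTER_CUBIC))
    print(n,s["fx"],s["cx"],s["cy"],np.round(-s["R"].T@s["t"],3),np.round(s["R"],3).tolist())
print(read_state())
E
```

```text
pics
scene 495.2804994576372 309.94919194366736 199.62769314939268 [ 1.086 -0.597  1.311] [[0.703, 0.711, 0.013], [0.593, -0.577, -0.561], [-0.391, 0.402, -0.828]]
top 368.24324738704377 316.51113445804106 200.54850801137223 [ 0.337 -0.017  1.035] [[0.03, -1.0, 0.006], [-0.979, -0.03, -0.201], [0.201, 0.001, -0.98]]
{'time': 0.1, 'qpos': array([ 1.11722367e+00,  2.59273581e-01,  1.53593856e+00, -4.22056087e-05,
        1.34800372e+00, -2.02837840e-01]), 'dq': array([ 7.63858863e-04, -1.53984579e-03, -9.34233455e-04,  1.23284280e-03,
       -8.17240634e-05, -9.62193104e-04]), 'effort': array([ 3.27434049e-03, -4.38201177e+01, -2.84646267e+01,  7.21285120e-02,
        3.61903163e-02, -1.71612271e-05]), 'eef_pos': array([0.13626127, 0.53235788, 0.21791306]), 'tool_rot': array([-3.13999443e+00, -2.86691358e-04,  2.89086697e+00]), 'wrist_force': array([ 0.49621402, -0.7303438 ,  0.10129719]), 'wrist_torque': array([0.01080724, 0.00797832, 0.03784128]), 'grasp_force': 0.0, 'finger_gap': 1.0021501928095182}
```

View pics/scene0.png

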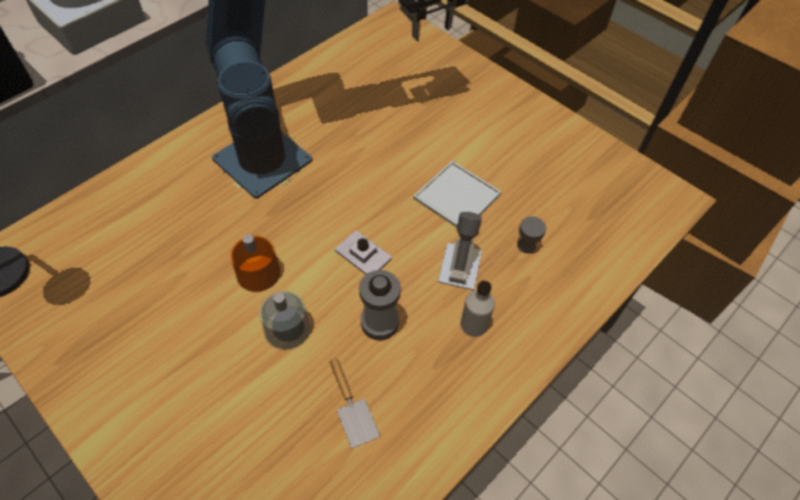

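View pics/top0.png

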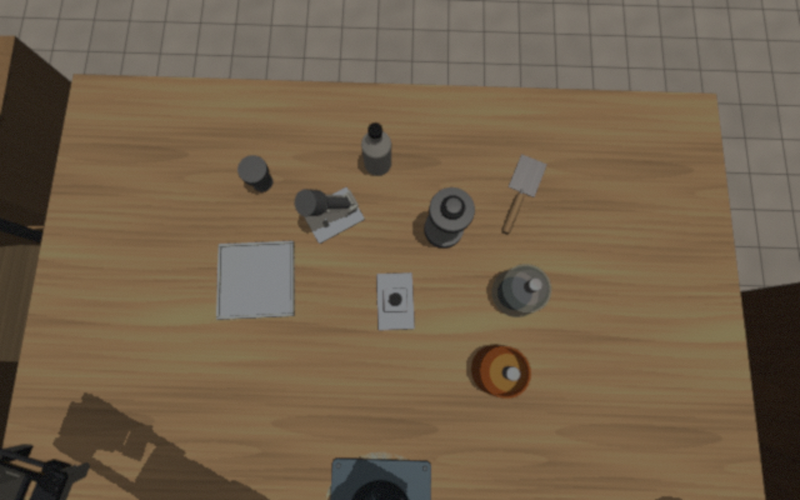

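Picture notes (800×500 pixels):
- **Dome:** clear dome at scene (283,318) and top (523,290). The look-alike is the orange dome at scene (255,262) and top (502,372).
- **Print:** the leaning print at scene (466,240) and top (320,203). The look-alike is the short print at scene (531,233) and top (254,172).
- **Button:** on the lantern at scene (380,284) and top (452,206). The look-alikes are the build plate knob at scene (363,243) and the bottle cap at scene (484,288).

I choose the clear dome, the leaning print and the lantern. Next is a close crop to check the choice.

Run:
```python
import cv2,numpy as np,pickle
S=pickle.load(open("pics/scene0.pkl","rb"));T=pickle.load(open("pics/top0.pkl","rb"))
def crop(s,u,v):
    u=int(u*.8)-33;v=int(v*.8)-37
    c=cv2.resize(s["img"][v:v+74,u:u+66,::-1],(264,296),interpolation=cv2.INTER_CUBIC)
    c=np.clip(c.astype(float)*1.5,0,255).astype(np.uint8)
    print(u,v);return c
P=[(523,290),(328,210),(448,215)];Q=[(283,318),(464,245),(380,300)]
cv2.imwrite("pics/crop1.png",np.vstack([np.hstack([crop(T,*p) for p in P]),np.hstack([crop(S,*p) for p in Q])]))
```

```text
385 195
229 131
325 135
193 217
338 159
271 203
```

View pics/crop1.png

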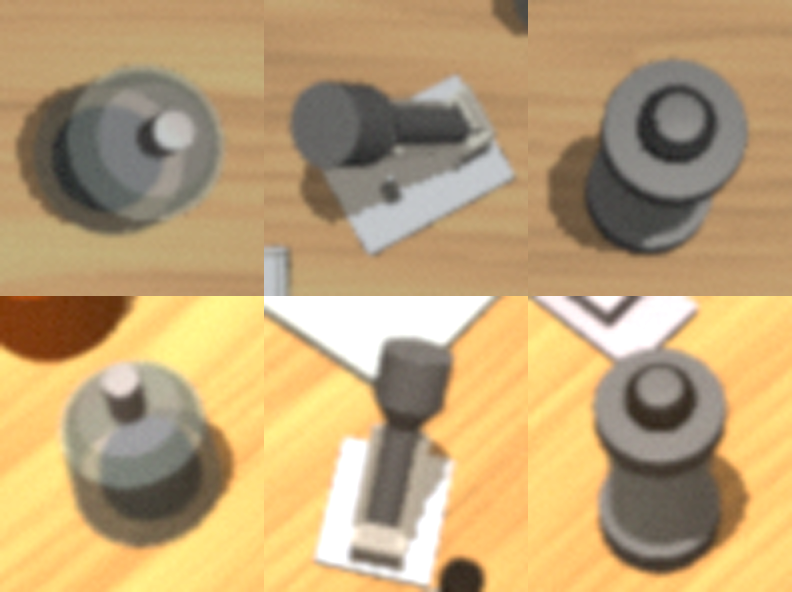

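The crops confirm the choice: a clear dome with a steel knob over the dark stand, the tall print leaning in its cradle with the head away from the foot stop, and the lantern with its button on top. Next I triangulate those points.

```bash
cat > h.py <<'E'
import cv2,numpy as np,pickle
def ray(s,p):
    d=s["R"].T@np.array([(p[0]-s["cx"])/s["fx"],(p[1]-s["cy"])/s["fy"],1.]);return -s["R"].T@s["t"],d/np.linalg.norm(d)
def plane(s,p,z):
    c,d=ray(s,p);return c+d*(z-c[2])/d[2]
def tri(s1,p1,s2,p2):
    c,d=ray(s1,p1);e,f=ray(s2,p2)
    k=np.linalg.lstsq(np.c_[d,-f],e-c,rcond=None)[0];a=c+d*k[0];b=e+f*k[1]
    return (a+b)/2,np.linalg.norm(a-b)
def proj(s,X):
    q=s["R"]@np.asarray(X)+s["t"];return np.array([s["fx"]*q[0]/q[2]+s["cx"],s["fy"]*q[1]/q[2]+s["cy"]])
E
python3 - <<'E'
from h import *
np.set_printoptions(precision=4,suppress=True)
S=pickle.load(open("pics/scene0.pkl","rb"));T=pickle.load(open("pics/top0.pkl","rb"))
ct=lambda i,x,y:np.array([385,229,325][i]+(x-264*i)/4, ) if 0 else np.array([[385,229,325][i]+(x-264*i)/4,[195,131,135][i]+y/4])
cs=lambda i,x,y:np.array([[193,338,271][i]+(x-264*i)/4,[217,159,203][i]+(y-296)/4])
for n,a,b in[("knob",ct(0,175,131),cs(0,120,379)),("head",ct(1,327,124),cs(1,416,347)),("button",ct(2,678,115),cs(2,661,384)),
 ("c+-",ct(1,515,178),cs(1,318,560)),("c++",ct(1,460,75),cs(1,432,585)),("c--",ct(1,373,254),cs(1,345,437))]:
    print(n,*tri(T,a,S,b))
for s,n,c in((T,"T",(255*.8,280*.8)),(S,"S",(458*.8,195*.8))):
    im=s["img"].astype(int); m=((im.max(2)-im.min(2)<45)&(im.min(2)>(75 if n=="T" else 95))).astype(np.uint8)
    m=cv2.morphologyEx(m,cv2.MORPH_CLOSE,np.ones((5,5),np.uint8))
    cn=max(cv2.findContours(m,0,2)[0],key=lambda k:(cv2.pointPolygonTest(k,c,False),cv2.contourArea(k)))
    r=cv2.approxPolyDP(cn,6,True)[:,0];print(n,cv2.contourArea(cn),r.tolist())
    for z in (.014,):print(np.array([plane(s,p,z) for p in r]))
# cradle base by plane
for p in((515,178),(460,75),(373,254)):print(plane(T,ct(1,*p),.008))
for p in((318,560),(432,585),(453,455),(345,437)):print(plane(S,cs(1,*p),.008))
E
```

```text
knob [ 0.461  -0.2886  0.15  ] 0.0041949235714284295
head [0.6081 0.1647 0.165 ] 0.003992689440537192
button [ 0.6037 -0.1225  0.1928] 0.003013664594029388
c+- [0.6229 0.0605 0.0032] 0.007338265877747507
c++ [0.6996 0.1046 0.0056] 0.008570019323866952
c-- [0.562  0.1587 0.0079] 0.006479607315457109
T 3790.5 [[234, 192], [174, 195], [173, 256], [234, 253]]
[[0.5641 0.2186 0.014 ]
 [0.5501 0.3877 0.014 ]
 [0.3793 0.372  0.014 ]
 [0.3924 0.2057 0.014 ]]
S 1802.0 [[360, 129], [331, 157], [365, 179], [400, 154]]
[[0.3828 0.3695 0.014 ]
 [0.3994 0.2057 0.014 ]
 [0.5405 0.219  0.014 ]
 [0.553  0.3828 0.014 ]]
[0.6193 0.0571 0.008 ]
[0.6961 0.1007 0.008 ]
[0.56  0.156 0.008]
[0.6263 0.0614 0.008 ]
[0.7022 0.1074 0.008 ]
[0.6353 0.2106 0.008 ]
[0.5634 0.1618 0.008 ]
```

Heights agree with the text: knob top 0.150, head top 0.165 against an expected 0.161. The cradle edges come out at 120×90 and the tray at 170. Next I check IK for the main poses and lift the dome.

```bash
cat >> h.py <<'E'
from scipy.spatial.transform import Rotation as Ro
def rpy(z,y):
    z=np.array(z,float);z/=np.linalg.norm(z);y=np.array(y,float);y-=z*(y@z);y/=np.linalg.norm(y)
    return Ro.from_matrix(np.c_[np.cross(y,z),y,z]).as_euler("xyz")
def down(phi): return rpy([0,0,-1],[np.cos(phi),np.sin(phi),0])   # phi: heading of closing line
CY=np.deg2rad(-59.2);ex=np.array([np.cos(CY),np.sin(CY),0]);ey=np.array([-ex[1],ex[0],0])
foot=np.array([.651,.0976,.034])
a32=np.deg2rad(32);ax=-np.sin(a32)*ex+np.array([0,0,np.cos(a32)])
def st():
    s=read_state();return "t%.2f p%s F%s gap%.3f gf%.1f"%(s["time"],np.round(s["eef_pos"],4),np.round(s["wrist_force"],1),s["finger_gap"],s["grasp_force"])
from workcell import *
E
python3 - <<'E'
from h import *
np.set_printoptions(precision=2,suppress=True)
K=[.461,-.2886]
for nm,p,o in[("dome%d"%d,[*K,.112],down(np.deg2rad(d))) for d in(60,-120,-30,150)]+[("tray%d"%d,[.47,.295,.13],down(np.deg2rad(d))) for d in(60,-120,-30,150)]+\
 [("pr%d"%g,foot+ax*(.111+e),rpy(-ax,g*ey)) for g in(1,-1) for e in(0,.05,.12)]+[("but",[.604,-.1225,.2],down(1.4)),("but",[.604,-.1225,.2],down(1.4+np.pi))]:
    print(nm,inverse_kinematics(p,o))
phi=np.deg2rad(60)
q=[inverse_kinematics([*K,.112],down(phi+k*np.pi)) for k in(0,1)]
k=int(np.argmin([9 if x is None else abs(x[5]) for x in q]));o=down(phi+k*np.pi)
move_to([*K,.2],o);print(st())
servo_line([*K,.114],.12);print(st())
command_gripper(0,40);print(st())
servo_line([*K,.27],.15);print(st(),k)
s=snapshot("top");pickle.dump(s,open("pics/top1.pkl","wb"));s2=snapshot("scene");pickle.dump(s2,open("pics/scene1.pkl","wb"))
cv2.imwrite("pics/1.png",np.hstack([np.clip(cv2.resize(x["img"][v:v+150,u:u+100,::-1],(400,600),interpolation=cv2.INTER_CUBIC)*1.3,0,255).astype(np.uint8) for x,u,v in((s,360,150),(s2,180,150))]))
E
```

```text
dome60 [-0.76  0.34  1.7   0.    1.1  -1.81]
dome-120 [-0.76  0.34  1.7  -0.    1.1   1.33]
dome-30 [-0.76  0.34  1.7   0.    1.1  -0.24]
dome150 [-0.76  0.34  1.7   0.    1.1   2.9 ]
tray60 [ 0.36  0.34  1.65  0.    1.15 -0.69]
tray-120 [ 0.36  0.34  1.65 -0.    1.15  2.45]
tray-30 [ 0.36  0.34  1.65 -0.    1.15  0.88]
tray150 [ 0.36  0.34  1.65 -0.    1.15 -2.26]
pr1 [ 0.36  0.49  1.57 -0.64  1.07  0.14]
pr1 [ 0.4   0.45  1.52 -0.61  1.16  0.11]
pr1 [ 0.47  0.4   1.44 -0.58  1.3   0.09]
pr-1 [ 0.36  0.49  1.57 -0.64  1.07 -3.01]
pr-1 [ 0.4   0.45  1.52 -0.61  1.16 -3.03]
pr-1 [ 0.47  0.4   1.44 -0.58  1.3  -3.05]
but [-0.38  0.39  1.4  -0.    1.36 -1.78]
but [-0.38  0.39  1.4  -0.    1.36  1.36]
t3.19 p[ 0.46 -0.29  0.2 ] F[ 0.2 -0.2  0.8] gap0.996 gf0.0
t4.06 p[ 0.46 -0.29  0.11] F[-0.2 -0.6  0.4] gap1.004 gf0.0
t5.12 p[ 0.46 -0.29  0.11] F[-0.  -0.8  0. ] gap0.273 gf40.0
t6.32 p[ 0.46 -0.29  0.27] F[-0.   0.2 -3.5] gap0.273 gf40.0 1
```

View pics/1.png

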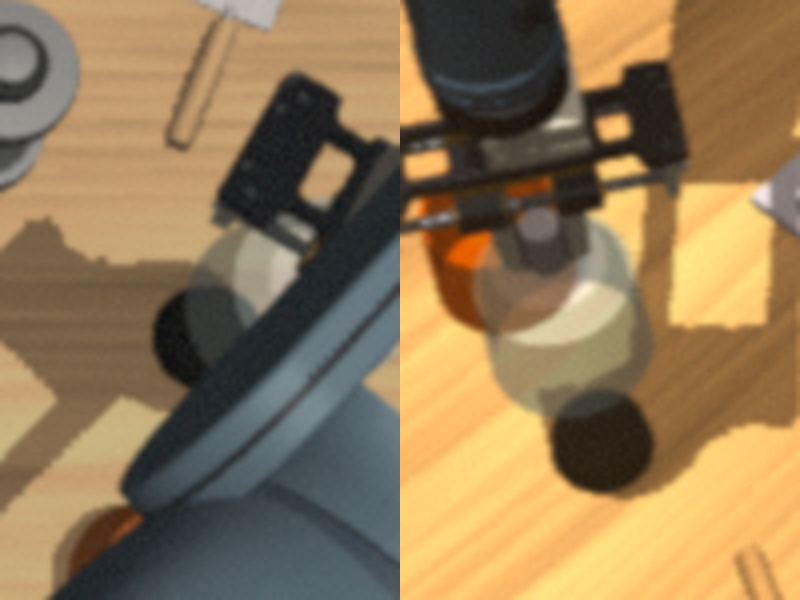

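The dome is held (3.5 N, gap 25 mm, so it is the knob) and clears the dark stand. I carry it in a straight line to the tray, which stays clear of the lantern.

Run:
```python
from h import *
np.set_printoptions(precision=4,suppress=True)
servo_line([.47,.295,.27],.25);print(st())
servo_line([.47,.295,.15],.15);print(st())
print(servo_line([.47,.295,.112],.03,f_stop=2.5));print(st())
command_gripper(.55,20);print(st())
servo_line([.47,.295,.24],.15);print(st())
# get clear of the cameras' view, on the way to the print
P=foot+ax*(.111+.10);move_to(P,rpy(-ax,ey));print(st())
s=snapshot("top");s2=snapshot("scene")
pickle.dump(s,open("pics/top2.pkl","wb"));pickle.dump(s2,open("pics/scene2.pkl","wb"))
b=lambda x:np.clip(cv2.resize(x["img"][60:360,:,::-1],(640,300))*1.4,0,255).astype(np.uint8)
cv2.imwrite("pics/2.png",np.vstack([b(s),b(s2)]))
for x,n,w in((s,"T",[.461,-.2886,.03]),(s2,"S",[.461,-.2886,.03])):
    u,v=proj(x,w).astype(int);g=x["img"].max(2)[v-40:v+40,u-40:u+40]
    m=(g<60).astype(np.uint8);c=max(cv2.findContours(m,0,2)[0],key=cv2.contourArea)
    print(n,u,v,cv2.contourArea(c),cv2.fitEllipse(c),cv2.boundingRect(c),plane(x,np.array(cv2.fitEllipse(c)[0])+[u-40,v-40],.015))
```

```text
t8.90 p[0.4701 0.2942 0.27  ] F[-0.3  0.4 -3.2] gap0.275 gf40.0
t9.85 p[0.4707 0.2952 0.1509] F[-0.2  0.3 -3.7] gap0.270 gf40.0
True
t10.78 p[0.4698 0.2949 0.1198] F[ 0.1 -0.7  3.5] gap0.273 gf40.0
t11.43 p[0.4686 0.2945 0.1186] F[-0.5 -0.4 -0.3] gap0.552 gf0.0
t12.38 p[0.4694 0.2948 0.239 ] F[-0.5  0.2 -0.1] gap0.550 gf0.0
t14.41 p[0.5937 0.1936 0.2128] F[ 0.2 -0.1  0.9] gap0.549 gf0.0
T 414 232 497.0 ((37.176265716552734, 41.90980529785156), (24.54717254638672, 26.015016555786133), 89.4935073852539) (24, 30, 27, 25) [ 0.4597 -0.2825  0.015 ]
S 227 258 408.5 ((42.93722152709961, 42.195648193359375), (22.7177677154541, 23.502647399902344), 0.8868622183799744) (32, 30, 24, 24) [ 0.4625 -0.2842  0.015 ]
```

View pics/2.png

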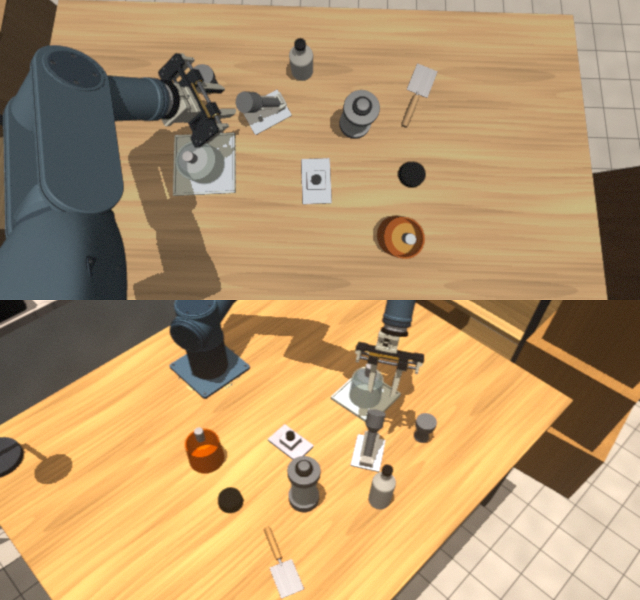

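The dome sits in the tray at top (200,158) and scene (367,388). The stand is bare at top (411,174) and scene (230,500). Next I open wide, approach along the print's axis, grip gently and check the side force.

Run:
```python
from h import *
np.set_printoptions(precision=4,suppress=True)
S=pickle.load(open("pics/scene2.pkl","rb"));T=pickle.load(open("pics/top2.pkl","rb"))
print("stand",*tri(T,(411.18,233.91),S,(229.94,260.2)))
f=foot-.0015*ey
command_gripper(1.0,20)
print(servo_line(f+ax*.113,.1,f_stop=5),st())
command_gripper(0,6);s=read_state();F=s["wrist_force"];print(st(),"Fey",F@ey,"Fn",F@np.cross(ey,ax),"T",s["wrist_torque"])
```

```text
stand [ 0.4604 -0.2834  0.0108] 0.0004989618705008398
False t16.48 p[0.6194 0.1487 0.1305] F[-0.  -0.8 -0.1] gap0.999 gf0.0
t17.18 p[0.6193 0.1484 0.13  ] F[0.7 0.7 0.2] gap0.583 gf6.0 Fey 0.9114207990428984 Fn -0.09911496248966929 T [0.2235 0.0749 0.1139]
```

The gap is 54 mm, so it is the head, and the side force is under 1 N. I grip firmly, draw it out along the axis, rise, and turn it upright.

Run:
```python
from h import *
np.set_printoptions(precision=4,suppress=True)
f=foot-.0015*ey
command_gripper(0,35);print(st())
servo_line(f+ax*.145,.06);print(st())
servo_line(f+ax*.225,.15);print(st())
P=f+ax*.225+np.array([-.03,0,.06])
# upright: closing line heading chosen = ey
servo_line(P,.06,rot=rpy([0,0,-1],ey));print(st(),read_state()["qpos"])
for d in(0,60,-60): print(d,inverse_kinematics([.46,-.2835,.16],down(np.arctan2(ey[1],ey[0])+np.deg2rad(d))))
s=snapshot("top");s2=snapshot("scene")
pickle.dump((s,s2),open("pics/3.pkl","wb"))
def b(x):
    u,v=proj(x,P-np.array([0,0,.05])).astype(int);u=max(u,50);v=max(v,50)
    return np.clip(cv2.resize(x["img"][v-50:v+50,u-50:u+50,::-1],(400,400),interpolation=2)*1.5,0,255).astype(np.uint8)
cv2.imwrite("pics/3.png",np.hstack([b(s),b(s2)]))
```

```text
t17.40 p[0.6193 0.1484 0.13  ] F[ 1.1  0.1 -0.2] gap0.576 gf35.0
t18.08 p[0.6103 0.1631 0.1571] F[ 1.5  0.2 -0.3] gap0.573 gf35.0
t18.77 p[0.588  0.1989 0.2238] F[ 0.  -0.5 -2.2] gap0.577 gf35.0
t20.03 p[0.5584 0.1993 0.2842] F[ 0.1 -0.4 -1. ] gap0.579 gf35.0 [ 0.1553  0.3045  1.314  -0.0005  1.5239 -0.3826]
0 [-0.7588  0.2883  1.6447  0.      1.2086 -1.2964]
60 [-0.7588  0.2883  1.6447 -0.      1.2086 -2.3436]
-60 [-0.7588  0.2883  1.6447  0.      1.2086 -0.2492]
```

View pics/3.png

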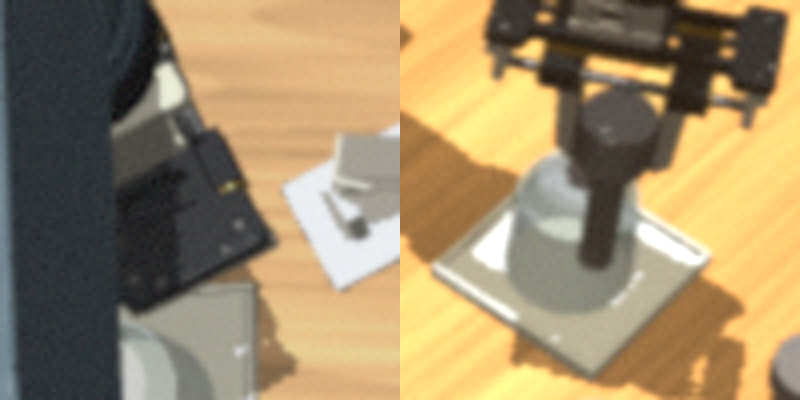

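The print is drawn out, held and roughly upright beside the dome (scene crop: head (617,130), foot (597,260)). I carry it to above the stand with the closing line along the scene camera's view, so any lean shows in that picture.

Run:
```python
from h import *
np.set_printoptions(precision=4,suppress=True)
o=down(np.deg2rad(-45))
servo_line([.46,-.2835,.27],.22,rot=o);print(st(),read_state()["qpos"])
servo_line([.46,-.2835,.165],.12);dwell(.3);print(st(),read_state()["tool_rot"])
s=snapshot("top");s2=snapshot("scene");pickle.dump((s,s2),open("pics/4.pkl","wb"))
for x in(s,s2):
    print([proj(x,[.46,-.2835,z]) for z in(.03,.05,.09,.14,.2)])
def b(x):
    u,v=proj(x,[.46,-.2835,.1]).astype(int);u=u-33;v=v-40;print(u,v)
    return np.clip(cv2.resize(x["img"][v:v+80,u:u+66,::-1],(396,480),interpolation=2)*1.6,0,255).astype(np.uint8)
cv2.imwrite("pics/4.png",np.hstack([b(s),b(s2)]))
```

```text
t22.52 p[ 0.4602 -0.2828  0.2701] F[-0.1  0.6 -1.6] gap0.579 gf35.0 [-0.7577  0.2113  1.471   0.0002  1.4592  0.0265]
t23.85 p[ 0.4602 -0.2837  0.1655] F[ 0.5  1.1 -1.6] gap0.576 gf35.0 [ 3.1407 -0.      0.7854]
[array([412.9545, 233.1969]), array([414.9044, 232.3472]), array([419.0454, 230.543 ]), array([424.7276, 228.0671]), array([432.4179, 224.7163])]
[array([228.9376, 257.0998]), array([228.0785, 253.8446]), array([226.2986, 247.1001]), array([223.9501, 238.2009]), array([220.9329, 226.7682])]
387 190
192 205
```

View pics/4.png

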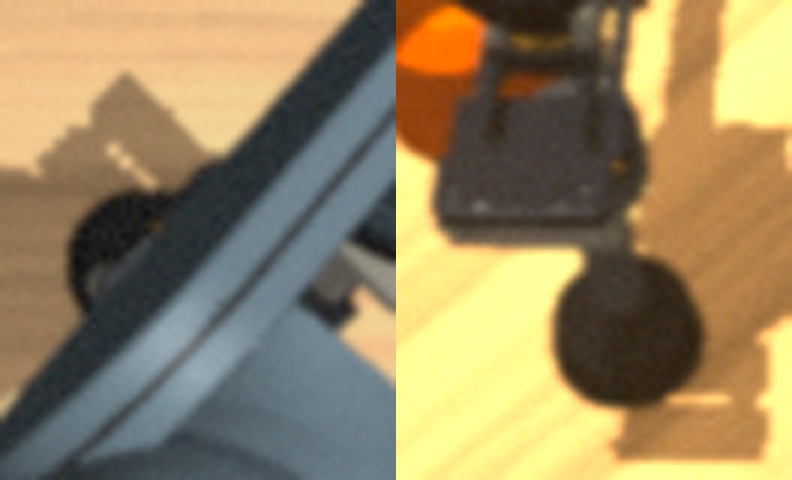

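In this view the finger hides the shaft, so it says little. The earlier picture showed head and foot clearly, so I get the lean from there, using head-top and foot rays on planes 150 mm apart.

Run:
```python
from h import *
np.set_printoptions(precision=4,suppress=True)
s,s2=pickle.load(open("pics/3.pkl","rb"))
f=foot-.0015*ey;P=f+ax*.225+np.array([-.03,0,.06])
u,v=proj(s2,P-np.array([0,0,.05])).astype(int)
A=np.array([.5584,.1993,.1712]);
H=np.array([u-50+(617-400)/4,v-50+118/4])
m=(s2["img"].max(2)[v-50:v+50,u-50:u+50]<75).astype(np.uint8)
for y in range(28,70,3):
    r=np.where(m[y,40:70])[0]+40;print(y,r.min() if len(r) else 0,r.max() if len(r) else 0,end=" | ")
F=np.array([u-50+197/4,v-50+252/4])
print("\npred foot px crop",(proj(s2,A)-[u-50,v-50])*4,"head",(proj(s2,A+[0,0,.15])-[u-50,v-50])*4)
h=plane(s2,H,A[2]+.15);g=plane(s2,F,A[2]);print("tilt deg",np.rad2deg((h-g)[:2]/.15),h,g)
d=np.rad2deg((h-g)/.15);print("ex",d@ex,"ey",d@ey)
```

```text
28 40 69 | 31 40 69 | 34 40 68 | 37 41 67 | 40 43 66 | 43 43 59 | 46 44 56 | 49 47 55 | 52 47 54 | 55 46 54 | 58 46 54 | 61 45 53 | 64 44 53 | 67 47 50 | 
pred foot px crop [190.4998 258.6865] head [215.7023 118.2275]
tilt deg [ 0.5147 -2.8663] [0.5589 0.2001 0.3212] [0.5575 0.2076 0.1712]
ex 2.7255686582988905 ey -1.0255444971556535
```

The estimated lean is about 2.7° about the closing line. I re-measure nearer with the tool turned so the shaft is visible, then trim it out.

Run:
```python
from h import *
np.set_printoptions(precision=4,suppress=True)
o=down(np.deg2rad(20))
servo_line([.46,-.2835,.27],.12,rot=o);dwell(.2);print(st())
s2=snapshot("scene");pickle.dump(s2,open("pics/5.pkl","wb"))
p=read_state()["eef_pos"];A=p-[0,0,.113]
u,v=proj(s2,A+[0,0,.07]).astype(int);u-=32;v-=25;print(u,v)
k=lambda X:(proj(s2,X)-[u,v]+.5)*10
im=np.clip(cv2.resize(s2["img"][v:v+60,u:u+64,::-1],(640,600),interpolation=2)*1.8,0,255).astype(np.uint8)
for z,r in((0,.013),(.15,.027)):
    e=np.array([k(A+[r*np.cos(t),r*np.sin(t),z]) for t in np.linspace(0,6.3,40)]).astype(int)
    cv2.polylines(im,[e],1,(0,255,0),1);print(k(A+[0,0,z]))
cv2.imwrite("pics/5.png",im)
```

```text
t25.43 p[ 0.4599 -0.2834  0.2696] F[-0.7  0.4 -1.6] gap0.574 gf35.0
187 196
[366.3985 395.6872]
[284.5976  85.6607]
```

View pics/5.png

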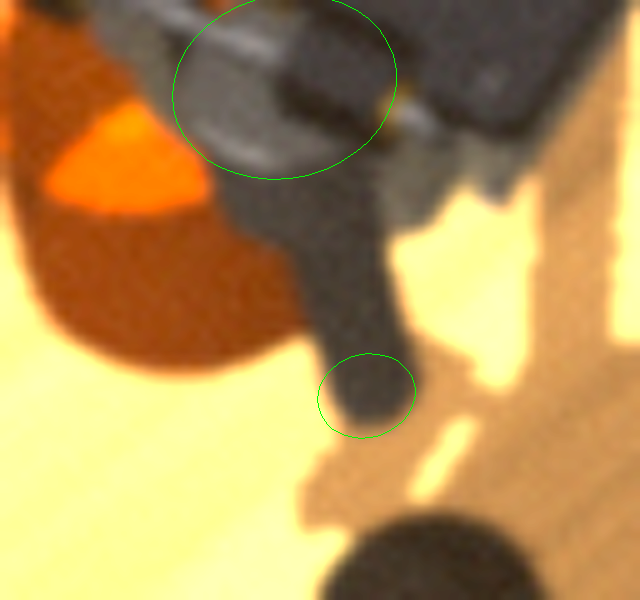

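Foot seen at about (374,384), against (366,396) predicted for a perfectly upright print. The lean is about 1.4–2°, with the foot off towards (-0.34, 0.94). I trim by 1.8°, lower to contact, relax the grip so the foot seats, and open slowly.

Run:
```python
from h import *
d=np.array([.342,-.94,0]);z=np.array([0,0,-1])+np.deg2rad(1.8)*d
o=rpy(z,[np.cos(np.deg2rad(20)),np.sin(np.deg2rad(20)),0])
servo_line([.46,-.2835,.16],.1,rot=o);dwell(.2);print(st())
print(servo_line([.46,-.2835,.128],.012,f_stop=1.8),st())
s=read_state();print(s["wrist_torque"])
g=s["finger_gap"]
command_gripper(0,12);print(st())
command_gripper(0,3);dwell(.3);print(st(),read_state()["wrist_torque"])
```

```text
t26.93 p[ 0.4603 -0.2837  0.1605] F[ 0.2 -0.5 -1.7] gap0.577 gf35.0
True t28.43 p[ 0.4601 -0.2836  0.1426] F[-0.5  0.1  4.5] gap0.577 gf35.0
[-0.01856179  0.03696422 -0.01558129]
t28.64 p[ 0.4601 -0.2835  0.1425] F[0.4 0.1 5.5] gap0.580 gf12.0
t29.16 p[ 0.4595 -0.283   0.1416] F[ 1.  -0.5  5.5] gap0.584 gf3.0 [-0.01688317 -0.11883845 -0.01131159]
```

Run:
```python
from h import *
p=read_state()["eef_pos"]
servo_line([.4601,-.2835,p[2]+.0007],.005);print(st())
for g in list(np.arange(.588,.66,.008))+[.72,.8]:
    command_gripper(float(g))
    if g<.61 or g>.7:print(round(g,3),st())
dwell(.2)
servo_line([.4601,-.2835,.21],.06);servo_line([.4601,-.2835,.29],.15);print(st())
s2=snapshot("scene");s=snapshot("top");pickle.dump((s,s2),open("pics/6.pkl","wb"))
b=lambda x,u,v:np.clip(cv2.resize(x["img"][v:v+100,u:u+66,::-1],(396,600),interpolation=2)*1.5,0,255).astype(np.uint8)
cv2.imwrite("pics/6.png",np.hstack([b(s,390,180),b(s2,190,185)]))
```

```text
t29.55 p[ 0.4597 -0.2832  0.1418] F[ 0.4  0.8 -0.2] gap0.579 gf3.0
0.588 t29.77 p[ 0.4598 -0.2834  0.142 ] F[0.3 0.3 0.7] gap0.588 gf0.0
0.596 t29.98 p[ 0.46   -0.2835  0.1423] F[ 0.2 -0.4 -0.3] gap0.596 gf0.0
0.604 t30.20 p[ 0.4601 -0.2835  0.1424] F[-1.1  0.4  0.6] gap0.607 gf0.0
0.72 t32.08 p[ 0.4601 -0.2835  0.1423] F[ 0.1 -0.1  0.5] gap0.719 gf0.0
0.8 t32.48 p[ 0.4601 -0.2835  0.1423] F[ 0.3 -0.1 -0.7] gap0.802 gf0.0
t34.64 p[ 0.4598 -0.2832  0.2891] F[ 0.4 -0.1  0.3] gap0.801 gf0.0
```

View pics/6.png

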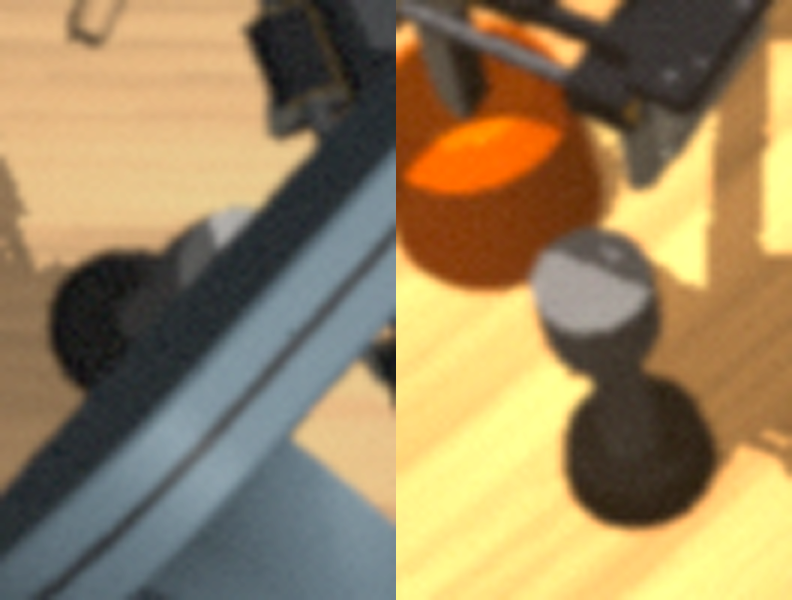

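The print stands free on the stand (head at scene crop (596,285), stand at (640,450)). It has been released since t=30.2, over 4 s. Now the button.

Run:
```python
from h import *
B=[.604,-.1225]
servo_line([*B,.27],.18,rot=down(np.deg2rad(20)));command_gripper(0,20);print(st())
servo_line([*B,.205],.1);dwell(.2);print(st())
c=servo_line([*B,.178],.015,f_stop=9);print(c,st());dwell(.3);print(st())
```

```text
t37.32 p[ 0.604  -0.1225  0.27  ] F[ 0.2 -0.3  0.2] gap0.003 gf0.0
t38.32 p[ 0.6044 -0.1227  0.2059] F[0.1 0.7 0.8] gap0.007 gf0.0
True t39.53 p[ 0.604  -0.1225  0.1864] F[-2.   0.5  5.8] gap0.004 gf2.4
t39.83 p[ 0.604  -0.1225  0.1863] F[-1.   0.3  5.8] gap0.007 gf2.8
```

Run:
```python
from h import *
B=[.604,-.1225]
print(servo_line([*B,.1825],.01,f_stop=8),st());dwell(.3);print(st())
servo_line([*B,.215],.05);print(st());servo_line([*B,.30],.15);move_to([.45,0.05,.40],down(np.deg2rad(20)));
set_joints([2.2,.0,1.4,0,1.5,0]);print(st())
s2=snapshot("scene");s=snapshot("top");pickle.dump((s,s2),open("pics/7.pkl","wb"))
b=lambda x:np.clip(x["img"][60:360,:,::-1]*1.4,0,255).astype(np.uint8)
cv2.imwrite("pics/7.png",np.vstack([b(s),b(s2)]))
```

```text
True t40.06 p[ 0.604  -0.1225  0.1864] F[-1.4  0.5  4.8] gap0.008 gf2.4
t40.36 p[ 0.604  -0.1225  0.1863] F[0.1 0.7 5.5] gap-0.001 gf2.7
t41.09 p[ 0.6038 -0.1224  0.2148] F[-0.3  0.3  0. ] gap0.004 gf0.0
t45.92 p[-0.3938  0.3539  0.4129] F[-0.   0.6 -0.2] gap0.006 gf0.0
```

View pics/7.png

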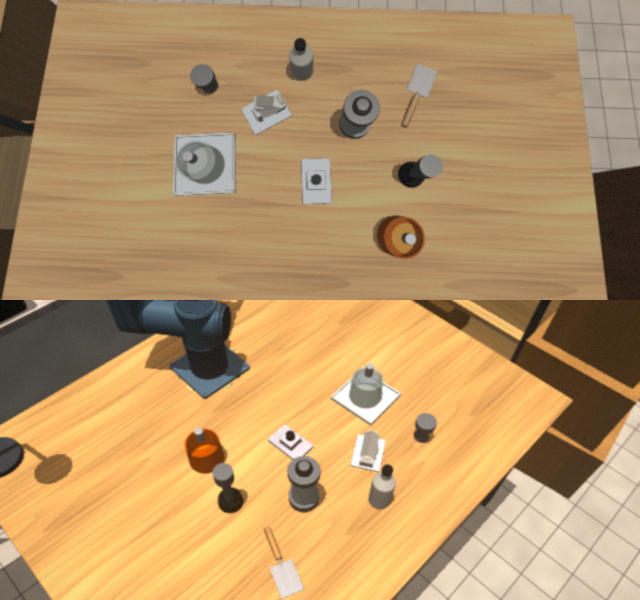

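Both pushes ended on a hard stop at z=0.1863: the force rose 8–9 N, which the 5 N spring alone cannot give. That is 6.5 mm below the measured rest height of 0.193, so the button was fully down. The last picture shows the print standing at scene (228,490), the dome flat in the tray at (367,388), and the other things where they were.

```bash
python3 -c "
from workcell import *
print(job_done())"
```

```text
the job is handed in; nothing more can be done
None
```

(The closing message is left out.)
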